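# Take the spent ink cartridge out of the label printer

## Robot

A 6-joint arm with a two-finger parallel gripper is mounted at the origin on the work surface. World frame = base frame: x ahead of the robot, y to its left, z up, the work surface at z = 0. Lengths are in m, angles in rad, forces in N, time in s.
With the tool pointing down it reaches from about 0.275 to 1 m from the base axis. Payload 8.4 kg.
Tool frame: the origin (TCP) lies midway between the tips of the shut fingers; the grasp point (between the pads) lies 19 mm behind it; z points along the fingers, y is the direction in which the jaws open and shut (so a half turn about z gives the same grasp; the last joint's range is limited). The gripper opens to 85 mm and grips with 20 to 120 N. Pads are 22 mm wide; open, the fingers measure 114 mm over their backs; the gripper's body (76 mm by 85 mm) begins 54 mm behind the grasp point. The pads swing forward as they close: fully open they stand 13 mm farther back than shut.
Start: joints at [-1.292, 0.353, 1.633, -0, 1.155, -0.002], TCP at [0.173, -0.601, 0.231] pointing down, gripper open.
Joint ranges: [-2.63, 2.63], [-0.92, 2.1], [0.06, 2.66], [-1.3, 4.44], [0, 2.69], [-3.02, 3.02]. Speed limits (rad/s): [2.22, 2.22, 2.79, 3.14, 3.14, 3.14].

## Interface

Orientations are given as a unit quaternion [x, y, z, w].
In Python, from bench import ctrl gives the robot as it stands.
- The arm moves only by the tool arm_command, never from a script. Its argument "steps" is a list of rows, each a list of 3 entries, a list of its own where there are three numbers: the shift along the tool's x, y, z in m, then the turn about the tool's z in degrees, then the closure in counts, from 0 (fully open) to 255 (shut). In form: [[[tx, ty, tz], turn, claw], ...]. A call has 1 to 8 rows; each row is the pose to reach, as a shift and turn from the pose commanded when the call began, along the tool's axes at that moment; what a row does not reach only later rows make up. A row lasts 1/8 s, in which the tool goes at most 62.5 mm and 10.7 degrees, less where a joint would pass 70% of its speed; a pose out of reach is approached as far as the arm can. A call with a gripper value outside its range is refused whole. The fingers move at their own pace and stop on an object; "squeeze" is the grip in N (left out, the last holds). Time passes only in rows, so rows that repeat a pose let the fingers close. It gives the time, the measured TCP pose, the force and the opening at its end, in the units of the state.
- ctrl.get_obs(): the state, without advancing time (a new reading comes with each control period).
- ctrl.read_camera(name): name is "side" or "top" or "wrist"; returns the picture (384x512x3 uint8, red, green, blue); there is no depth.
- ctrl.camera_info(name): a dict with "mtx" (3x3 intrinsics, pixels), "origin" and "attitude" of the camera in the world. Camera axes: x right, y down, z forward; pixel columns grow to the right and rows downward; lengths in m; the calibration is good to about 2 mm. A picture is of the moment at which its call begins: read the wrist's pose just before it. camera_info takes no time and is no camera call; for the wrist camera it gives the pose at the moment of the call.
- ctrl.close_job(): hands the job in, once; it reports no verdict.
Trained networks look in the newest picture that a camera, given by its name, has taken for a name from the list of things; names that differ only in an ending like _2 or _b are one class to them, and where a whole thing is asked for, a point or a joint stands for the part that bears it (a point fixed in the world has none). Each returns a list of dicts, best first, with "conf" (0 to 1); they miss things now and then, are a little off and sometimes report something else, mostly with a low value. They report only what shows in the picture. A call takes as long as a camera call.
- ctrl.boxes_of(name, camera): "pixel" ([column, row] in pixels, amid what is visible of it).
- ctrl.masks_of(name, camera): "mask" (384x512 bool, what is visible of it) and "pixel" ([column, row] in pixels, amid what is visible of it).
The state is a dict: "time": time; "joint_positions": joint angles; "joint_vel": joint speeds; "tau": joint torques, N m; "ee_pos": TCP position; "eef_rot": TCP orientation; "force": force on the tool from outside, world axes, zero at the start; "ft_torque": the same for the moment, N m; "width": finger opening in m.
Only numpy, scipy, OpenCV 4.12 (cv2) and the standard library are available. Lean on these libraries where they do the work, as an engineer would, in place of code of your own. Each camera call takes 0.05 s, during which the arm holds its last target. There are 200 camera calls.

## Task

The shelf-label printer's ink cartridge with the oblong head is spent. Press it down into its bay until its latch lets go and it springs up, then take it out and stand it upright in the free part of the collection tray. Leave the two round-headed cartridges latched in their bays.

Things in the scene. Friction and masses are not known exactly. Their poses are not given: they have to be found in the camera images.
- oblong_center (a point): Centre of spent cartridge, 60(x) x 34(y) x 85(z up) mm, 0.12 kg; top 10 mm a black oblong head 56x30. Latched: head proud of the printer's top (height 110), this point at 77.5, held fast. Press mid-head: soft spring (2-5 N), unlatches 5 mm down, hard stop at 8. On raising the tool it springs up in 0.5 s: this point at 107.5, 40 mm exposed; pinch its 34 mm width, lift 45 mm more to clear.
- round_a_center (a point): Centre of a cartridge of the same size in the same kind of latched bay, but with a round black head, 30 mm across and 10 mm high. To be left alone. The three bays lie in a row, 80 mm apart along the cartridges' y axis, in the flat top of a fixed white printer 220 x 300 x 110 mm high; any cartridge may be in any bay.
- round_b_center (a point): Centre of the other round-headed cartridge, same as the first. To be left alone. On the printer's top behind (+x of) the bays lies a low cardboard tape roll, 68 mm across and 18 mm high.
- tray_free (a point): Middle of the free part of the collection tray, on its inner floor (height 4 mm). The tray is a fixed open black box, outside 180 (its x) x 200 (its y) x 40 mm high, walls 4 mm. The free floor reaches 86 mm from this point either way along x, 61 mm to +y and 90 mm to -y; beyond that, on the -y side, an old cartridge lies along the wall.

How it is judged:
On the way, in this order (a step that is already met when the one before it is completed fails the run):
1. the oblong-headed cartridge is pressed in at least 3 mm (height (world z) of oblong_center below 0.0745 m).
2. it has sprung up at least 20 mm (height (world z) of oblong_center above 0.0975 m), for 0.1 s.
At the end, for the whole second after the job is handed in: The oblong-headed cartridge stands upright (within 11 degrees) on the floor of the free part of the tray, at rest and let go; the two round-headed ones are still latched in their bays (moved less than 10 mm) (x of oblong_center in the frame of tray_free between -0.086 and 0.086 m and y of oblong_center in the frame of tray_free between -0.09 and 0.061 m and z of oblong_center in the frame of tray_free below 0.05 m and angle between oblong_center's own z axis and vertical below 0.2 rad and linear speed of oblong below 0.02 m/s); the robot touches nothing.
It fails at once if a round-headed cartridge is moved 10 mm or more (distance of any of round_a_center, round_b_center from where it was at the start of the episode above 0.01 m).
It also fails if it takes over 48 s, if anything falls off the work surface, if the arm or the gripper's body presses on something with over 40 N, if the wrist force passes 120 N, or if a joint passes its speed limit or range.

## Working session

There is one attempt and no reset: what is moved stays moved. The work goes in short steps, Python scripts to look and compute and a tool call to move; the robot and the scene stay as the last step left them, time stands still between calls to the robot, and variables do not carry over. Pictures are saved under pics/ and viewed, about 8 in all and at most 12, crops included, and the job is handed in when it is done.

Besides the shell and the picture viewer there is one more tool, called after ">>>" by a JSON object that holds its "fn" and its "kwargs". arm_command: Moves the arm, as the interface text tells. Its arguments: {"type":"object","properties":{"steps":{"type":"array"},"squeeze":{"type":"number"}},"required":["steps"]}

```bash
mkdir -p pics
cat > h.py <<'E'
import numpy as np, cv2
from scipy.spatial.transform import Rotation as R
from bench import ctrl
def rotm(a):
    a=np.array(a,float); return a if a.shape==(3,3) else R.from_quat(a).as_matrix()
def ray(px,info,z):
    M=np.array(info["mtx"]);o=np.array(info["origin"])
    d=rotm(info["attitude"])@np.linalg.solve(M,[px[0],px[1],1.]); return o+d*(z-o[2])/d[2]
def proj(p,info):
    M=np.array(info["mtx"]);c=rotm(info["attitude"]).T@(np.array(p)-info["origin"]); u=M@c; return u[:2]/u[2]
def save(img,n): cv2.imwrite("pics/"+n,img[:,:,::-1])
E
python3 - <<'E'
from h import *
ims={c:ctrl.read_camera(c) for c in("side","top")}
save(np.hstack([ims["side"],ims["top"]])[:, :],"a_full.png")
save(ims["top"],"top.png");save(ims["side"],"side.png")
for c in ims:
    i=ctrl.camera_info(c);print(c,i)
    for n,z in(("oblong_center",.12),("round_a_center",.12),("tray_free",.004)):
        for b in ctrl.boxes_of(n,c)[:4]: print(n,b,ray(b["pixel"],i,z).round(3))
print(ctrl.get_obs())
E
```

```text
side {'mtx': array([[453.62458233,   0.        , 254.55020624],
       [  0.        , 453.62458233, 197.04005112],
       [  0.        ,   0.        ,   1.        ]]), 'origin': array([0.38339139, 0.89417644, 0.69432809]), 'attitude': array([-0.09477821,  0.87619268, -0.47081291,  0.04048069])}
oblong_center {'pixel': [276.2, 133.3], 'conf': 0.69} [ 0.557 -0.296  0.12 ]
round_a_center {'pixel': [270.3, 159.7], 'conf': 0.71} [ 0.546 -0.136  0.12 ]
round_a_center {'pixel': [250.9, 290.6], 'conf': 0.46} [0.496 0.336 0.12 ]
tray_free {'pixel': [248.5, 290.4], 'conf': 0.69} [0.523 0.224 0.004]
top {'mtx': array([[425.98453939,   0.        , 253.32159807],
       [  0.        , 425.98453939, 186.4207733 ],
       [  0.        ,   0.        ,   1.        ]]), 'origin': array([ 0.46175052, -0.0253169 ,  1.17703746]), 'attitude': array([ 0.71526492, -0.6982347 ,  0.01088323, -0.02731203])}
oblong_center {'pixel': [379.3, 175.9], 'conf': 0.56} [ 0.552 -0.311  0.12 ]
tray_free {'pixel': [181.1, 187.4], 'conf': 0.79} [0.517 0.203 0.004]
{'time': 0.4, 'joint_positions': array([-1.29239917e+00,  3.53110941e-01,  1.63348986e+00, -5.29413015e-06,
        1.15520207e+00, -2.39399213e-03]), 'joint_vel': array([-0.00058622, -0.00023962, -0.00141615,  0.00012618,  0.00147469,
        0.00076769]), 'tau': array([-7.96991844e-04, -6.04556608e+01, -3.42008436e+01, -7.93460299e-05,
        3.80521553e-03, -8.81081149e-06]), 'ee_pos': array([ 0.17318326, -0.60046558,  0.23117312]), 'eef_rot': array([ 9.90160564e-01,  1.39935868e-01, -1.68584144e-05, -1.03780907e-04]), 'force': array([-0.49366818,  0.2436386 ,  0.40952823]), 'ft_torque': array([-0.03269407,  0.00047944,  0.02852718]), 'width': 0.08572620417129449}
```

View pics/top.png

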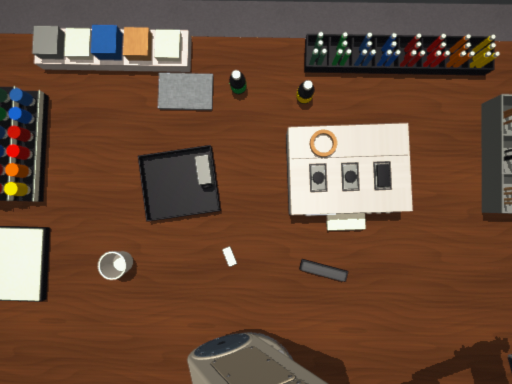

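View pics/side.png

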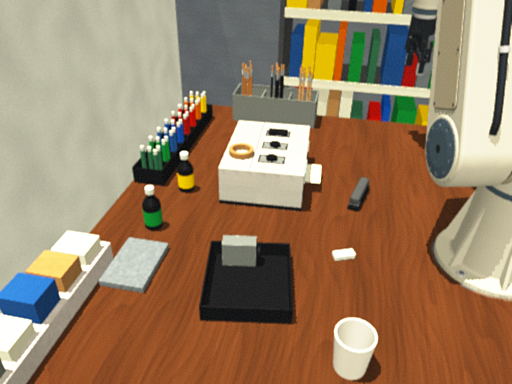

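The oblong head is at (383,176) in the top view, in the -y bay. The round heads are at (318,177) and (350,177). The old cartridge lies at (205,170), on the tray's -y side.

Run:
```python
from h import *
i=ctrl.camera_info("top");im=ctrl.read_camera("top")
g=im.max(2)
def rect(x0,x1,y0,y1,th,z,inv=True):
    s=g[y0:y1,x0:x1]; m=((s<th) if inv else (s>th)).astype(np.uint8)
    n,l,st,c=cv2.connectedComponentsWithStats(m); k=1+np.argmax(st[1:,4])
    p=np.argwhere(l==k)[:,::-1].astype(np.float32)+[x0,y0]
    b=cv2.boxPoints(cv2.minAreaRect(p.astype(np.float32)))
    w=np.array([ray(q,i,z) for q in b]); print(b.round(1).tolist()); print(w.round(4).tolist(),"centre",w.mean(0).round(4),"centroid",ray(p.mean(0),i,z).round(4),"len",np.linalg.norm(np.diff(w,axis=0),axis=1).round(3))
    e=w[1]-w[0];f=w[2]-w[1];print("ang",np.degrees(np.arctan2(e[1],e[0])),np.degrees(np.arctan2(f[1],f[0])))
rect(370,398,156,196,50,.12)
rect(308,328,166,188,50,.12); rect(340,360,166,188,50,.12)
rect(285,415,118,220,120,.11,False)
for q in((139,155),(212,147),(220,213),(147,221)):print(ray(q,i,.04).round(4))
# print top image crop zoomed
save(cv2.resize(np.hstack([im[130:235,125:235],im[110:215,300:410]]),None,fx=3.6,fy=3.6,interpolation=cv2.INTER_CUBIC),"crop.png")
```

```text
[[378.0, 165.0], [389.0, 165.0], [389.0, 186.0], [378.0, 186.0]]
[[0.579, -0.3074, 0.12], [0.5796, -0.3345, 0.12], [0.5275, -0.3349, 0.12], [0.5269, -0.3079, 0.12]] centre [ 0.5532 -0.3212  0.12  ] centroid [ 0.5491 -0.3249  0.12  ] len [0.027 0.052 0.027]
ang -88.72001374744599 -179.5680020247585Traceback (most recent call last):
  File "<stdin>", line 12, in <module>
  File "<stdin>", line 6, in rect
    return _wrapfunc(a, 'argmax', axis=axis, out=out, **kwds)
    return bound(*args, **kwds)
ValueError: attempt to get argmax of an empty sequence
```

Run:
```python
from h import *
i=ctrl.camera_info("top");im=ctrl.read_camera("top")
g=im.max(2).astype(float)
c=[]
for x0,x1,th in((311,326,75),(343,358,75),(374,393,75)):
    s=g[166:190,x0:x1] if x0<370 else g[158:194,x0:x1]; y0=166 if x0<370 else 158
    p=np.argwhere(s<th)[:,::-1]+[x0,y0]
    q=(p.min(0)+p.max(0))/2; w=ray(q,i,.12);c.append(w);print(p.min(0),p.max(0),w.round(4),len(p))
print(np.linalg.norm(np.diff(c,axis=0),axis=1)); d=c[0]-c[2];print("yaw",np.degrees(np.arctan2(-d[0],d[1])))
for q in((139,155),(212,147),(220,213),(147,221)):print(ray(q,i,.04).round(4))
cr=np.hstack([im[130:235,125:235],im[110:215,300:410]])
save(cv2.resize(cr,None,fx=3.6,fy=3.6,interpolation=cv2.INTER_CUBIC),"crop.png")
```

```text
[313 172] [325 183] [ 0.5446 -0.1624  0.12  ] 96
[345 171] [357 181] [ 0.5501 -0.2413  0.12  ] 106
[374 164] [390 188] [ 0.5519 -0.3175  0.12  ] 316
[0.07909393 0.07625881]
yaw 2.689891464385038
[0.6006 0.3128 0.04  ]
[0.6266 0.1158 0.04  ]
[0.4498 0.0891 0.04  ]
[0.4236 0.2842 0.04  ]
```

View pics/crop.png

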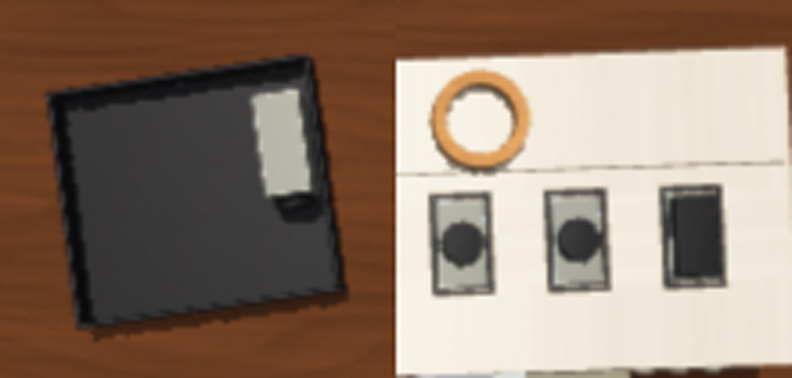

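The crop shows the oblong bay at about (382,176) in top-image pixels, with the printer yawed about 3° and the tray about 7.5°. The free floor is left of the old cartridge. Next I'll go above the oblong head with the fingers shut.

```bash
cat >> h.py <<'E'
def plan(p,yaw):
    o=ctrl.get_obs();r=R.from_quat(o["eef_rot"]);X=r.as_matrix()[:,0]
    cur=np.degrees(np.arctan2(X[1],X[0])); t=r.inv().apply(np.array(p)-o["ee_pos"])
    print("time",round(o["time"],2),"pos",o["ee_pos"].round(4),"yaw",round(cur,2),"shift",t.round(4),"turn",round(-(yaw-cur),2),"F",o["force"].round(1),"w",round(o["width"],4))
E
python3 - <<'E'
from h import *
plan([.553,-.320,.231],3)
E
```

```text
time 0.5 pos [ 0.1732 -0.6005  0.2312] yaw 16.09 shift [ 4.427e-01 -1.643e-01  3.000e-04] turn 13.09 F [-0.1 -0.  -0.5] w 0.0852
```

>>> {"fn": "arm_command", "kwargs": {"steps": [[[0.055,-0.0204,0],3,255],[[0.111,-0.041,0],6,255],[[0.166,-0.0615,0],9,255],[[0.221,-0.082,0],13,255],[[0.277,-0.103,0],13,255],[[0.332,-0.123,0],13,255],[[0.388,-0.144,0],13,255],[[0.4427,-0.1643,0],13.1,255]], "squeeze": 40}}

```text
time: 1.5
ee_pos: [0.5546, -0.3186, 0.2315]
eef_rot: [1.0, 0.026, 0.0, 0.0]
force: [0.2, -1.2, -0.7]
width: 0.0002
```

>>> {"fn": "arm_command", "kwargs": {"steps": [[[0,0,0],0,255],[[0,0,0],0,255]]}}

```text
time: 1.75
ee_pos: [0.5527, -0.3199, 0.231]
eef_rot: [1.0, 0.027, -0.0, -0.0]
force: [-0.7, 0.0, -0.1]
width: 0.0001
```

Run:
```python
from h import *
plan([.553,-.320,.231],3)
i=ctrl.camera_info("wrist");im=ctrl.read_camera("wrist");save(im,"w1.png");print(i)
print(proj([.553,-.320,.12],i),proj([.557,-.241,.12],i))
for b in ctrl.masks_of("oblong_center","wrist"): print(b["conf"],b["pixel"],ray(b["pixel"],i,.12),b["mask"].sum())
```

```text
time 1.75 pos [ 0.5527 -0.3199  0.231 ] yaw 3.04 shift [0.0003 0.0001 0.    ] turn 0.04 F [-0.7  0.  -0.1] w 0.0001
{'mtx': array([[271.13703962,   0.        , 253.27667959],
       [  0.        , 271.13703962, 191.43907946],
       [  0.        ,   0.        ,   1.        ]]), 'origin': array([ 0.61739124, -0.31723178,  0.37344131]), 'attitude': array([ 0.71919767, -0.68234366, -0.09033625,  0.09487467])}
[252.76045672 187.71108578] [170.51620096 179.45365696]
0.85 [254.6, 182.6] [ 0.55814593 -0.32149957  0.12      ] 2048
```

View pics/w1.png

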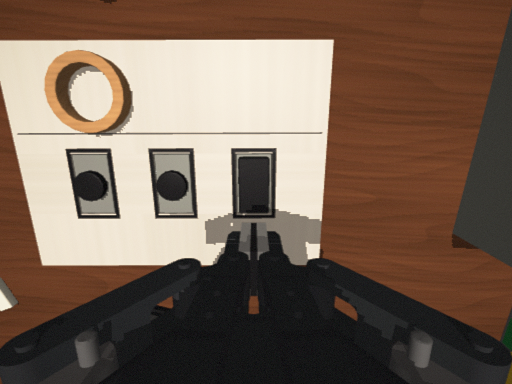

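The wrist view shows the oblong head centred at about (254.5,184.5), which is x≈0.556, y≈-0.3215. The bays are level in the picture, so the yaw is right. Pressing now.

>>> {"fn": "arm_command", "kwargs": {"steps": [[[0.0033,0.0015,0.05],0,255],[[0.0033,0.0015,0.1],0,255],[[0.0033,0.0015,0.108],0,255],[[0.0033,0.0015,0.112],0,255],[[0.0033,0.0015,0.115],0,255],[[0.0033,0.0015,0.118],0,255],[[0.0033,0.0015,0.118],0,255]]}}

```text
time: 2.72
ee_pos: [0.557, -0.322, 0.1154]
eef_rot: [1.0, 0.026, 0.001, 0.001]
force: [-2.9, -0.5, 4.3]
width: -0.0001
```

>>> {"fn": "arm_command", "kwargs": {"steps": [[[0,0,0.001],0,255],[[0,0,0.0015],0,255],[[0,0,0.0015],0,255]]}}

```text
time: 3.1
ee_pos: [0.5567, -0.3216, 0.1123]
eef_rot: [1.0, 0.026, 0.0, 0.0]
force: [-3.0, -1.1, 6.3]
width: 0.0003
```

>>> {"fn": "arm_command", "kwargs": {"steps": [[[0,0,-0.05],0,255],[[0,0,-0.1],0,255],[[0,0,-0.118],0,120],[[0,0,-0.118],0,0],[[0,0,-0.118],0,0],[[0,0,-0.118],0,0]]}}

```text
time: 3.85
ee_pos: [0.5556, -0.3208, 0.2278]
eef_rot: [1.0, 0.026, -0.001, -0.001]
force: [0.2, -0.2, 0.7]
width: 0.0728
```

Run:
```python
from h import *
plan([.556,-.3215,.116],3)
i=ctrl.camera_info("wrist");im=ctrl.read_camera("wrist");save(im,"w2.png")
print(proj([.556,-.3215,.15],i))
for b in ctrl.masks_of("oblong_center","wrist"): print(b["conf"],b["pixel"],ray(b["pixel"],i,.15),b["mask"].sum())
```

```text
time 3.85 pos [ 0.5556 -0.3208  0.2278] yaw 2.99 shift [0.0006 0.0009 0.1118] turn -0.01 F [ 0.2 -0.2  0.7] w 0.0728
[253.48479363 197.1787771 ]
0.79 [257.8, 190.2] [ 0.56228887 -0.32480335  0.15      ] 2743
```

View pics/w2.png

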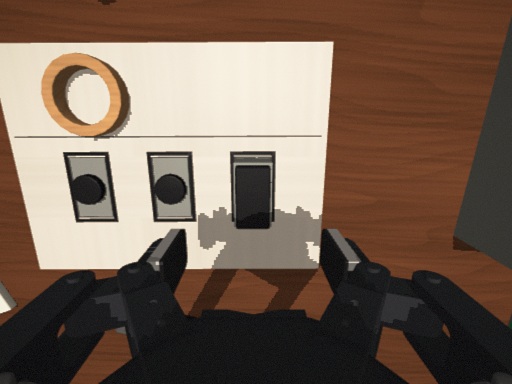

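It has sprung up: the head is now at (253,196), where I predicted it for a top height of 150 mm. Going down to pinch it.

>>> {"fn": "arm_command", "kwargs": {"steps": [[[0,0.0005,0.05],0,0],[[0,0.0005,0.09],0,0],[[0,0.0005,0.1135],0,0],[[0,0.0005,0.1135],0,0],[[0,0.0005,0.1135],0,255],[[0,0.0005,0.1135],0,255],[[0,0.0005,0.1135],0,255],[[0,0.0005,0.1135],0,255]], "squeeze": 35}}

```text
time: 4.95
ee_pos: [0.5568, -0.3212, 0.1172]
eef_rot: [1.0, 0.026, 0.0, -0.0]
force: [0.5, 5.0, 3.8]
width: 0.0333
```

>>> {"fn": "arm_command", "kwargs": {"steps": [[[0,0,0],0,255],[[0,0,0],0,255]]}}

```text
time: 5.2
ee_pos: [0.5568, -0.3212, 0.1169]
eef_rot: [1.0, 0.026, 0.0, -0.0]
force: [0.3, 5.0, 5.5]
width: 0.0332
```

>>> {"fn": "arm_command", "kwargs": {"steps": [[[0,0,-0.01],0,255],[[0,0,-0.025],0,255],[[0,0,-0.045],0,255],[[0,0,-0.065],0,255],[[0,0,-0.09],0,255],[[0,0,-0.12],0,255],[[0,0,-0.12],0,255],[[0,0,-0.12],0,255]]}}

```text
time: 6.2
ee_pos: [0.5561, -0.3219, 0.2363]
eef_rot: [1.0, 0.026, -0.0, 0.0]
force: [0.0, -0.3, -1.1]
width: 0.0333
```

Run:
```python
from h import *
plan([.523,.215,.235],7.5)
im=ctrl.read_camera("side");save(im[60:260,150:450],"s2.png")
```

```text
time 6.2 pos [ 0.5561 -0.3219  0.2363] yaw 2.98 shift [-0.0052 -0.5379  0.0011] turn -4.52 F [ 0.  -0.3 -1.1] w 0.0333
```

View pics/s2.png

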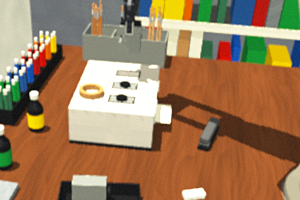

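The force reads -1.1 N, which is the cartridge's weight, and the width is 33 mm, so it's held. The crop shows the grey cartridge lifted clear at (150,72). Moving to the tray.

>>> {"fn": "arm_command", "kwargs": {"steps": [[[0,-0.02,0],0,255],[[0,-0.065,0],0,255],[[0,-0.115,0],0,255],[[-0.001,-0.165,0],-1,255],[[-0.002,-0.215,0],-2,255],[[-0.003,-0.265,0],-3,255],[[-0.004,-0.315,0],-4,255],[[-0.005,-0.365,0],-4.5,255]]}}

```text
time: 7.25
ee_pos: [0.531, 0.0447, 0.2356]
eef_rot: [0.998, 0.066, -0.001, -0.0]
force: [0.6, -0.5, -1.3]
width: 0.0329
```

Run:
```python
from h import *
plan([.523,.215,.235],7.5)
```

```text
time 7.25 pos [0.531  0.0447 0.2356] yaw 7.53 shift [ 0.0143 -0.1698  0.0006] turn 0.03 F [ 0.6 -0.5 -1.3] w 0.0329
```

>>> {"fn": "arm_command", "kwargs": {"steps": [[[0.003,-0.045,0],0,255],[[0.007,-0.09,0],0,255],[[0.011,-0.13,0],0,255],[[0.014,-0.16,0],0,255],[[0.0143,-0.1698,0],0,255],[[0.0143,-0.1698,0],0,255]]}}

```text
time: 8.0
ee_pos: [0.5236, 0.2129, 0.2357]
eef_rot: [0.998, 0.066, -0.001, 0.0]
force: [0.2, -0.4, -0.4]
width: 0.0332
```

Run:
```python
from h import *
plan([.523,.215,.235],7.5)
im=ctrl.read_camera("side");w=ctrl.read_camera("wrist");save(np.hstack([im[100:350,130:380],w[100:350,130:380]]),"s3.png")
```

```text
time 8.0 pos [0.5236 0.2129 0.2357] yaw 7.57 shift [-0.0004 -0.0022  0.0007] turn 0.07 F [ 0.2 -0.4 -0.4] w 0.0332
```

View pics/s3.png

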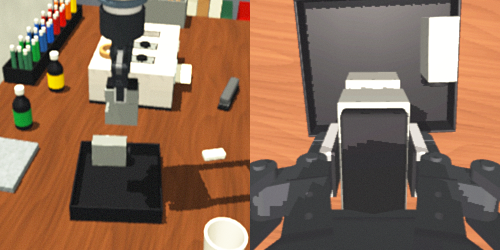

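The cartridge hangs upright over the free part of the tray, with the old one clear to its right. Lowering; the TCP should be at about 0.056 at floor contact.

>>> {"fn": "arm_command", "kwargs": {"steps": [[[0,0,0.045],0,255],[[0,0,0.09],0,255],[[0,0,0.13],0,255],[[0,0,0.155],0,255],[[0,0,0.168],0,255],[[0,0,0.173],0,255],[[0,0,0.176],0,255],[[0,0,0.176],0,255]]}}

```text
time: 9.1
ee_pos: [0.5249, 0.2128, 0.0609]
eef_rot: [0.998, 0.065, 0.001, -0.0]
force: [-0.1, -0.1, -1.7]
width: 0.033
```

>>> {"fn": "arm_command", "kwargs": {"steps": [[[0,0,0.001],0,255],[[0,0,0.002],0,255],[[0,0,0.002],0,255]]}}

```text
time: 9.48
ee_pos: [0.5244, 0.2127, 0.0584]
eef_rot: [0.998, 0.065, 0.0, -0.0]
force: [-0.1, -0.5, -1.7]
width: 0.0334
```

>>> {"fn": "arm_command", "kwargs": {"steps": [[[0,0,0.001],0,255],[[0,0,0.002],0,255],[[0,0,0.0025],0,255],[[0,0,0.0025],0,255]]}}

```text
time: 9.98
ee_pos: [0.5245, 0.2128, 0.0565]
eef_rot: [0.998, 0.065, 0.0, -0.0]
force: [-3.1, -0.8, 8.2]
width: 0.0332
```

Floor contact at 8 N. Opening gradually, then rising.

>>> {"fn": "arm_command", "kwargs": {"steps": [[[0,0,0],0,130],[[0,0,0],0,110],[[0,0,0],0,80],[[0,0,0],0,40],[[0,0,0],0,0],[[0,0,0],0,0]]}}

```text
time: 10.72
ee_pos: [0.5244, 0.2126, 0.0558]
eef_rot: [0.998, 0.065, -0.0, 0.0]
force: [-0.3, -0.3, 0.4]
width: 0.0855
```

>>> {"fn": "arm_command", "kwargs": {"steps": [[[0,0,-0.01],0,0],[[0,0,-0.03],0,0],[[0,0,-0.06],0,0],[[0,0,-0.1],0,0],[[0,0,-0.15],0,0],[[0,0,-0.18],0,0],[[0,0,-0.18],0,0],[[0,0,-0.18],0,0]]}}

```text
time: 11.72
ee_pos: [0.524, 0.2125, 0.2354]
eef_rot: [0.998, 0.065, -0.0, 0.0]
force: [-0.1, -1.0, -0.4]
width: 0.0849
```

Run:
```python
from h import *
plan([.523,.215,.235],7.5)
im=ctrl.read_camera("side");w=ctrl.read_camera("wrist");save(np.hstack([im[100:350,130:380],w[100:350,130:380]]),"s4.png")
i=ctrl.camera_info("wrist")
for b in ctrl.boxes_of("oblong_center","wrist"):print(b,ray(b["pixel"],i,.089))
```

```text
time 11.72 pos [0.524  0.2125 0.2354] yaw 7.49 shift [-0.0006 -0.0026  0.0004] turn -0.01 F [-0.1 -1.  -0.4] w 0.0849
{'pixel': [255.0, 175.6], 'conf': 0.66} [0.52870765 0.21048239 0.089     ]
```

View pics/s4.png

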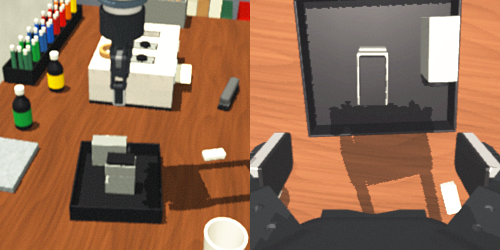

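The cartridge stands upright in the tray's free part, at (121,172) in the side crop and (372,75) in the wrist crop. It is let go, and the gripper is well clear of it.

```bash
python3 -c "
from bench import ctrl
print(ctrl.close_job())"
```

```text
the job is handed in; nothing more can be done
None
```

I pressed the oblong-headed cartridge down about 7.7 mm (tool height 0.1123 m) and it unlatched and sprang up. I then pinched it, lifted it out, and stood it in the free part of the tray. I handed the job in at about 12 s; it reports no verdict.

**Last checks:**
- **Placement:** The last side and wrist pictures show the cartridge standing upright and let go. The gripper is open and raised well clear of it. The network puts its head at (0.529, 0.210), about 5 mm from the tool position where I released it, well within the free area.
- **Round cartridges:** I never touched them, and they look unmoved in the side view. I did not measure their positions again.
- **Disagreements:** The network's readings of the oblong head were 2 to 7 mm off my own from the same wrist pictures; I used mine, and the grip held. Its top and side views placed `tray_free` about 20 mm apart, so I aimed from the tray's corners instead.

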